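Clear the worn bits from the carousel into the scrap bin

ROBOT

A 7-joint arm with a two-finger parallel gripper is mounted at the origin on the work surface. World frame = base frame: x ahead of the robot, y to its left, z up, the work surface at z = 0. Lengths are in m, angles in rad, forces in N, time in s.
With the tool pointing down it reaches from about 0.425 to 0.925 m from the base axis. Payload 6.8 kg.
Tool frame: the origin (TCP) lies at the very end of the fingers, on their centre line; the grasp point (between the pads) lies 19 mm behind it; z points along the fingers, y is the line along which they close (so a half turn about z gives the same grasp; the last joint's range is limited). The gripper opens to 85 mm and grips with 20 to 120 N. Pads are 22 mm wide; open, the fingers measure 114 mm over their backs; the gripper's body (76 mm by 85 mm) begins 54 mm behind the grasp point. The pads swing forward as they close: fully open they stand 13 mm farther back than shut.
Start: joints at [-1.438, 0.477, 0.022, 1.555, -0.011, 1.109, -0.083], TCP at [0.161, 0.656, 0.231] pointing down, gripper open.
Joint ranges: [-2.96, 2.96], [-0.34, 2.1], [-1.41, 1.46], [0.24, 2.44], [-1.37, 4.51], [0.17, 1.92], [-2.96, 2.96]. Speed limits (rad/s): [2.39, 2.39, 3.14, 3.14, 3.14, 3.14, 3.14].

INTERFACE

Orientations are given as a unit quaternion [w, x, y, z].
In Python, from station import bot gives the robot as it stands.
- The arm moves only by the tool apply_moves, never from a script. Its argument "deltas" is a list of rows, each a list of 3 entries, a list of its own where there are three numbers: the closure, from 0 (fully open) to 1 (shut), then the shift along the tool's x, y, z in units of 0.2 m (1.0 is 0.2 m), then the turn about the tool's z in units of 2 pi rad (1.0 is 2 pi rad). A call has 1 to 12 rows; each row is the pose to reach, as a shift and turn from the pose commanded when the call began, along the tool's axes at that moment, turning the shorter way round; what a row does not reach only later rows make up. A row lasts 1/10 s, in which the tool goes at most 50 mm and 8.59 degrees, less where a joint would pass 70% of its speed; a pose out of reach is approached as far as the arm can. A call with a number of a shift or a turn outside -1 to 1 is refused whole. A call with a gripper value outside its range is refused whole. The fingers move at their own pace and stop on an object; "squeeze" is the grip in N (left out, the last holds). Time passes only in rows, so rows that repeat a pose let the fingers close. It gives the time, the measured TCP pose, the force, the opening and the grip force at its end, in the units of the state.
- bot.get_obs(): the state, without advancing time (a new reading comes with each control period).
- bot.read_camera(name): name is "scene" or "top" or "wrist"; returns a dict with "color" (384x512x3 uint8, red, green, blue), "intrinsics" (3x3 intrinsics, pixels), "k1" (the pictures are not rectified: a ray, as slopes to the right and down, at radius r is drawn at 1 + k1 r^2 times it, then the intrinsics apply), "pose" (4x4, takes a point from camera to world coordinates); the wrist camera has in their place "hand_eye" (4x4, takes a point from camera to tool coordinates, whose origin is the TCP and whose axes are the flange's). Camera axes: x right, y down, z forward; pixel columns grow to the right and rows downward; lengths in m; the calibration is good to about 2 mm. A picture is of the moment at which its call begins: read the wrist's pose just before it. There is no depth.
- bot.hand_in(): hands the job in; it is judged then, once.
Trained networks look in a picture, given as the dict that the camera call returned (one of the last four; its "shot" number tells which), for a name from the list of things; names that differ only in an ending like _2 or _b are one class to them, and where a whole thing is asked for, a point or a joint stands for the part that bears it (a point fixed in the world has none). Each returns a list of dicts, best first, with "confidence" (0 to 1); they miss things now and then, are a little off and sometimes report something else, mostly with a low value. They report only what shows in the picture. A call takes as long as a camera call.
- bot.look_for(picture, target): "point" ([x, y, z] in m, in world coordinates, good to about 4 mm: the middle of the surface that is visible of it).
The state is a dict: "t": time; "q": joint angles; "joint_vel": joint speeds; "joint_torque": joint torques, N m; "eef_pos": TCP position; "tool_rot": TCP orientation; "contact_force": force on the tool from outside, world axes, zero at the start; "torque": the same for the moment, N m; "gripper_width": opening from 0.0 (shut) to 1.0 (fully open); "grasp_force": force on a finger pad.
Only numpy, scipy, OpenCV 4.12 (cv2) and the standard library are available. Lean on these libraries where they do the work, as an engineer would, in place of code of your own. Each camera call takes 0.05 s, during which the arm holds its last target. There are 200 camera calls.

TASK

Swing the scrap bin's flap right back so that it stays open, then throw away every short worn-out tool bit stub: those on the carousel, turning it by its pegs to bring each one out from under the clear guard, and the one on the bench. Finish by easing the flap down by its handle until it is fully shut, never letting it drop or slam. Leave the long tool bits on the carousel and everything else on the bench where it is.

Things in the scene. Friction and masses are not known exactly. Their poses are not given: they have to be found in the camera images.
- carousel: fixed foot and shaft (36 mm thick) of the bit carousel; origin on the turning axis at bench height, z up. Its opening faces its own -x (roughly to the robot): only things on the tray within about 40 degrees of that direction, clear of the guard, can be picked from above.
- guard_edge (a point): middle of the front edge of the carousel's fixed clear plastic guard, at x = -60 mm of the carousel's frame, 90 mm above the bench. The guard, 4 mm thick, top at 90 mm, covers x -60 to 60 mm for |y| up to 115 mm and x 60 to 120 mm for |y| up to 75 mm of the carousel's frame; the cap on the shaft reaches 106 mm.
- tray (a joint): how far the carousel's turning tray has been turned since the start, rad, counter-clockwise from above positive (point tray_top shows its actual heading); it stays where it is left (light friction, about 0.6 N at a peg) and turns several rounds either way. Flat black disc of radius 178 mm, top 40 mm above the bench. Things on it ride along if it is turned calmly (pegs at up to about 0.15 m/s).
- tray_top (a point): centre of the tray's top, turning with the tray. In its frame the 5 pockets are 72 degree sectors with middles at 0, 72, 144, 216, 288 degrees from x, 110 mm from the axis; any pocket may hold any bit or stub. Between them, at 36, 108, 180, 252, 324 degrees, stand dividers 4 mm thick, 10 mm high, 36 to 152 mm from the axis.
- tray_peg (a point): the tray's peg at 36 degrees, half-way up, turning with the tray. Five such upright round steel pegs by which to turn the tray, one outside each divider (36, 108, 180, 252, 324 degrees in the tray's frame): 165 mm from the axis, diameter 16 mm, from 40 to 88 mm above the bench.
- scrap_bin: grey scrap bin, fixed to the bench, open on top under its flap: 150 (x) x 170 (y) x 110 mm high outside, walls 4 mm, inner floor about 4 mm up; origin at the centre of its underside.
- flap (a joint): angle of the bin's steel flap, rad: 0 = shut (level on the rim), 2.05 = leaned right back against its stop. It is hinged along the bin's far (+x) top edge. A spring and its weight (0.5 kg) pull it shut with 0.4 to 0.5 N m near shut; only beyond about 1.8 rad does it lean far enough to stay open by itself. Let go anywhere below that it slams.
- flap_hinge (a point): point on the flap's hinge line, in the middle of the bin's far top edge, 110 mm above the bench; axes as the bin's. The hinge line runs along y.
- flap_bar (a point): middle of the flap's handle: round steel bar, diameter 14 mm, 104 mm long, parallel to the hinge and 195 mm from it, 45 mm clear of the flap's free edge on two 8 mm rods 90 mm apart, so fingers can straddle it from above at every flap angle. At flap angle q it is 195 mm x cos q towards the bin's -x from the hinge and 195 mm x sin q above it, within 4 mm.
- stub_a: worn-out tool bit stub, square steel, only 36 mm long, 18 x 18 mm in section, about 0.09 kg; origin at the centre of its underside (on whichever face it was first lying), x along its length. Starts on the carousel tray, or is absent.
- stub_b: worn-out tool bit stub, square steel, only 36 mm long, 18 x 18 mm in section, about 0.09 kg; origin at the centre of its underside (on whichever face it was first lying), x along its length. Starts on the carousel tray, or is absent.
- stub_c: worn-out tool bit stub, square steel, only 36 mm long, 18 x 18 mm in section, about 0.09 kg; origin at the centre of its underside (on whichever face it was first lying), x along its length. Starts on the carousel tray, or is absent.
- stub_d: worn-out tool bit stub, square steel, only 36 mm long, 18 x 18 mm in section, about 0.09 kg; origin at the centre of its underside (on whichever face it was first lying), x along its length. Starts on the bench between carousel and bin; always present.
- bit_a: square steel tool bit, full length: 18 x 18 x 82 mm, about 0.21 kg, lying loose on the carousel tray (its underside 40 mm above the bench); origin at the centre of its underside, x along its length. It stays on the carousel.
- bit_b: square steel tool bit, full length: 18 x 18 x 82 mm, about 0.21 kg, lying loose on the carousel tray (its underside 40 mm above the bench); origin at the centre of its underside, x along its length. It stays on the carousel.
- oil_can: blue oil can, 54 mm diameter, 130 mm high, not part of the job; origin at the centre of its underside
- spanner: spanner lying on the bench, not part of the job
- mug: white mug, 80 mm wide, 90 mm high, not part of the job; origin at the centre of its underside

How it is judged:
On the way, in this order (a step that is already met when the one before it is completed fails the run):
1. the flap is leaned back and stays open (value of joint flap above 1.85 rad), for 0.3 s.
2. all the stubs are in the bin, the flap still open (x of stub_a in the frame of scrap_bin between -0.073 and 0.073 m and y of stub_a in the frame of scrap_bin between -0.083 and 0.083 m and z of each of stub_a, stub_b, stub_c, stub_d in the frame of scrap_bin below 0.085 m and x of stub_b in the frame of scrap_bin between -0.073 and 0.073 m and y of stub_b in the frame of scrap_bin between -0.083 and 0.083 m and x of stub_c in the frame of scrap_bin between -0.073 and 0.073 m and y of stub_c in the frame of scrap_bin between -0.083 and 0.083 m and x of stub_d in the frame of scrap_bin between -0.073 and 0.073 m and y of stub_d in the frame of scrap_bin between -0.083 and 0.083 m and value of joint flap above 1 rad), for 0.2 s.
At the end, for the whole second after the job is handed in: Every stub that is present lies at rest inside the scrap bin (origin within its walls and below 85 mm), the flap is shut to within 0.05 rad, both long bits still lie on the carousel tray (within 165 mm of its axis), and oil can, mug and spanner are within 30 mm of where they were (x of stub_a in the frame of scrap_bin between -0.073 and 0.073 m and y of stub_a in the frame of scrap_bin between -0.083 and 0.083 m and z of each of stub_a, stub_b, stub_c, stub_d in the frame of scrap_bin below 0.085 m and x of stub_b in the frame of scrap_bin between -0.073 and 0.073 m and y of stub_b in the frame of scrap_bin between -0.083 and 0.083 m and x of stub_c in the frame of scrap_bin between -0.073 and 0.073 m and y of stub_c in the frame of scrap_bin between -0.083 and 0.083 m and x of stub_d in the frame of scrap_bin between -0.073 and 0.073 m and y of stub_d in the frame of scrap_bin between -0.083 and 0.083 m and linear speed of each of stub_a, stub_b, stub_c, stub_d below 0.03 m/s and horizontal distance between each of bit_a, bit_b and carousel below 0.165 m and height (world z) of each of bit_a, bit_b above 0.03 m and value of joint flap below 0.05 rad and distance of each of oil_can, mug, spanner from where it was at the start of the episode below 0.03 m); the robot touches nothing.
It fails at once if the flap falls or slams (closes faster than 2.5 rad/s) (velocity of joint flap below -2.5 rad/s).
It fails at once if a long bit is taken off the carousel (height (world z) of any of bit_a, bit_b above 0.11 m or horizontal distance between any of bit_a, bit_b and carousel above 0.2 m).
It fails at once if the oil can, mug or spanner is knocked away (distance of any of oil_can, spanner, mug from where it was at the start of the episode above 0.06 m).
Of stub_a, stub_b, stub_c only 2 to 3 are there at a start; the rules pass over those that are not, and their reading is None.
At some moment in a run one of stub_d may be knocked a few centimetres aside while the robot is not near it.
It also fails if it takes over 210 s, if anything falls off the work surface, if the arm or the gripper's body presses on something with over 40 N, if the wrist force passes 120 N, or if a joint passes its speed limit or range.

## Working session

There is one attempt and no reset: what is moved stays moved. The work goes in short steps, Python scripts to look and compute and a tool call to move; the robot and the scene stay as the last step left them, time stands still between calls to the robot, and variables do not carry over. Pictures are saved under pics/ and viewed, at most 14 in all, crops included, and the job is handed in when it is done.

Besides the shell and the picture viewer there is one more tool, called after "Request:" as name(argument=value, ...), one argument or row to a line, values as JSON. apply_moves: Moves the arm, as the interface text tells. Its arguments: {"type":"object","properties":{"deltas":{"type":"array","items":{"type":"array"}},"squeeze":{"type":"number"}},"required":["deltas"]}

```bash
ls; mkdir -p pics; cat > h.py <<'E'
import numpy as np, cv2
from station import bot
from scipy.spatial.transform import Rotation as R
def pose():
    o=bot.get_obs(); T=np.eye(4); q=o['tool_rot']; T[:3,:3]=R.from_quat([q[1],q[2],q[3],q[0]]).as_matrix(); T[:3,3]=o['eef_pos']; return T
def cam(n):
    T=pose(); p=bot.read_camera(n)
    p['T']=T@np.array(p['hand_eye']) if n=='wrist' else np.array(p['pose'])
    return p
def save(p,f): cv2.imwrite('pics/'+f,cv2.cvtColor(p['color'],cv2.COLOR_RGB2BGR))
def px2w(p,u,v,z):
    K=np.array(p['intrinsics']); d=np.array([(u-K[0,2])/K[0,0],(v-K[1,2])/K[1,1]]); s=d.copy()
    for _ in range(20): s=d/(1+p['k1']*(s@s))
    r=p['T'][:3,:3]@np.array([s[0],s[1],1]); c=p['T'][:3,3]
    return c+r*(z-c[2])/r[2]
def w2px(p,P):
    c=np.linalg.inv(p['T'])@np.append(P,1); s=c[:2]/c[2]; s=s*(1+p['k1']*(s@s)); K=np.array(p['intrinsics'])
    return np.array([K[0,0]*s[0]+K[0,2],K[1,1]*s[1]+K[1,2]])
def clean(p): return p
def look(p,n,m=4): 
    q={k:v for k,v in p.items() if k!='T'}
    for d in bot.look_for(q,n)[:m]: print(n,np.round(d['point'],3),round(d['confidence'],2))
E
python3 - <<'E'
from h import *
o=bot.get_obs(); print({k:np.round(v,3) for k,v in o.items()})
for n in('scene','top'):
    p=cam(n); save(p,n+'0.png'); print(n,p['shot'],np.round(p['T'],3).tolist(),p['k1'])
    for t in('carousel','guard_edge','tray_top','tray_peg','scrap_bin','flap_hinge','flap_bar','flap','stub_a','bit_a','oil_can','spanner','mug'): look(p,t)
E
```

```text
pics
{'t': np.float64(0.0), 'q': array([-1.438,  0.478,  0.022,  1.556, -0.012,  1.109, -0.083]), 'joint_vel': array([-0.001, -0.   , -0.001, -0.001, -0.   ,  0.   , -0.   ]), 'joint_torque': array([ 0.0000e+00, -5.9646e+01,  1.6080e+00, -2.8118e+01,  1.2000e-02,
        1.0000e-02, -0.0000e+00]), 'eef_pos': array([0.161, 0.655, 0.23 ]), 'tool_rot': array([-0.   ,  0.12 ,  0.993, -0.001]), 'contact_force': array([-0.781,  0.06 ,  0.075]), 'torque': array([-0.012,  0.02 ,  0.044]), 'grasp_force': np.float64(0.0), 'gripper_width': np.float64(1.001)}
scene 1 [[-0.644, 0.601, -0.473, 1.18], [0.765, 0.497, -0.41, 0.555], [-0.012, -0.626, -0.78, 1.027], [0.0, 0.0, 0.0, 1.0]] 0.059441062080600134
carousel [0.672 0.184 0.09 ] 0.72
guard_edge [0.672 0.183 0.091] 0.74
tray_top [0.697 0.189 0.041] 0.9
tray_peg [ 0.518 -0.253  0.114] 0.7
tray_peg [0.693 0.192 0.036] 0.57
scrap_bin [ 0.52  -0.254  0.118] 0.97
flap_hinge [ 0.522 -0.256  0.118] 0.89
flap_bar [ 0.503 -0.29   0.118] 0.59
flap [ 0.498 -0.288  0.113] 0.8
flap [0.692 0.192 0.034] 0.32
stub_a [ 0.5   -0.057  0.018] 0.48
stub_a [0.535 0.1
[... 378 characters left out ...]
 [0.0, 0.0, 0.0, 1.0]] -0.016483351481669014
carousel [0.664 0.18  0.089] 0.59
guard_edge [0.663 0.177 0.089] 0.91
guard_edge [0.6   0.134 0.044] 0.43
tray_top [0.599 0.132 0.04 ] 0.97
tray_peg [0.599 0.132 0.035] 0.74
scrap_bin [ 0.499 -0.281  0.113] 0.64
scrap_bin [ 0.785 -0.079  0.118] 0.52
flap_hinge [ 0.492 -0.281  0.117] 0.73
flap_bar [ 0.497 -0.29   0.115] 0.62
flap_bar [ 0.497 -0.06   0.019] 0.5
flap_bar [0.599 0.131 0.042] 0.18
flap [ 0.496 -0.288  0.11 ] 0.74
flap [0.664 0.181 0.09 ] 0.7
stub_a [0.538 0.138 0.058] 0.48
stub_a [ 0.497 -0.058  0.017] 0.38
bit_a [0.568 0.269 0.059] 0.6
oil_can [ 0.784 -0.078  0.118] 0.95
spanner [0.526 0.488 0.009] 0.91
mug [ 0.704 -0.346  0.046] 0.75
```

View pics/scene0.png

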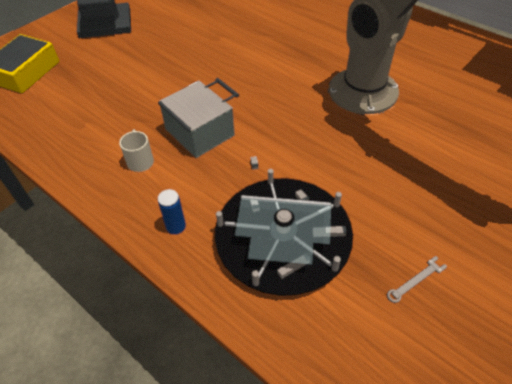

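View pics/top0.png

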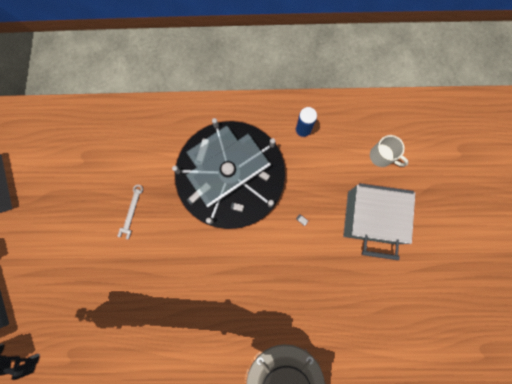

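```bash
python3 - <<'E'
from h import *
im=cv2.imread('pics/top0.png')
a=cv2.resize(im[112:232,168:293],None,fx=4,fy=4,interpolation=cv2.INTER_CUBIC)
b=cv2.resize(im[178:268,340:420],None,fx=3.75,fy=3.75,interpolation=cv2.INTER_CUBIC)
c=np.zeros((480,800,3),np.uint8); c[:,:500]=a; c[:b.shape[0],500:]=b
cv2.imwrite('pics/crop0.png',c)
p=cam('top')
for n,(u,v,z) in dict(p1=(214,122,.088),p2=(273,142,.088),p3=(270,203,.088),p4=(209,221,.088),p5=(175,169,.088),cap=(228,169,.106),barL=(363,253.5,.11),barR=(398,258,.11)).items(): print(n,px2w(p,u,v,z))
P=np.array([px2w(p,u,v,.088)[:2] for u,v in((214,122),(273,142),(270,203),(209,221),(175,169))]); c=P.mean(0); print(c,np.linalg.norm(P-c,axis=1),np.degrees(np.arctan2(*(P-c).T[::-1])))
E
```

```text
p1 [0.79807129 0.20318472 0.088     ]
p2 [0.72915256 0.02015915 0.088     ]
p3 [0.53918665 0.03366799 0.088     ]
p4 [0.48816425 0.21661178 0.088     ]
p5 [0.64929137 0.3222473  0.088     ]
cap [0.64183835 0.15789437 0.106     ]
barL [ 0.38590337 -0.22815883  0.11      ]
barR [ 0.3715755  -0.32698792  0.11      ]
[0.64077322 0.15917419] [0.16333893 0.16473035 0.16146714 0.16306004 0.16329543] [  15.63112469  -57.55368388 -128.98721905  159.37511814   87.00986473]
```

View pics/crop0.png

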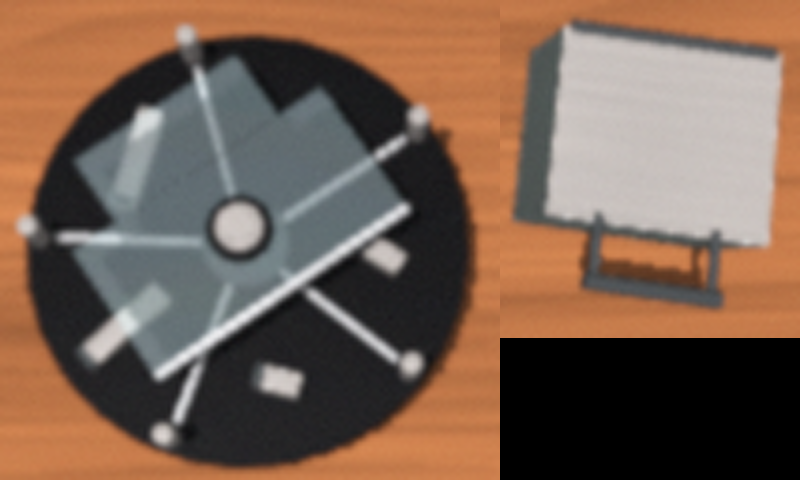

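```bash
cat >> h.py <<'E'
def cur():
    T=pose(); return np.array([*T[:3,3],np.degrees(np.arctan2(T[1,1],T[0,1]))])
def plan(wps,c=None,mm=50):
    """waypoints (x,y,z,yawdeg of tool y, mod 180); each one call; prints shift units, turn, rows"""
    c=cur() if c is None else np.array(c,float)
    for w in wps:
        w=np.array(w,float); a=np.radians(c[3]); d=(w[:3]-c[:3])
        dy=(w[3]-c[3]+90)%180-90
        s=np.array([d@[-np.sin(a),np.cos(a),0],d@[np.cos(a),np.sin(a),0],-d[2]])/.2
        n=max(np.linalg.norm(d)/mm*1000,abs(dy)/8.59)
        print('->',np.round(w,3),'shift',np.round(s,3).tolist(),'turn',round(-dy/360,4),'rows',round(n,1))
        c=np.array([*w[:3],c[3]+dy])
    return c
E
python3 - <<'E'
from h import *
p=cam('top')
A=px2w(p,206.75,206.5,.09);B=px2w(p,270.5,163.75,.09); print('edge',A,B,np.linalg.norm(A-B),(A+B)/2)
for u,v in((238,207),(264.2,176.2)): print(px2w(p,u,v,.054))
for u,v in((540/3.75,22/3.75),): pass
for n,(u,v) in dict(NL=(573,25),NR=(780,50),FR=(770,245),FL=(545,218)).items(): print(n,px2w(p,340+(u-500)/3.75,178+v/3.75,.112))
plan([(.33,.55,.26,58),(.47,.38,.26,40),(.50,.19,.26,20),(.47,.02,.26,0),(.42,-.15,.26,-8.3),(.379,-.278,.24,-8.3)])
E
```

```text
edge [0.53158321 0.22337754 0.09      ] [0.65966428 0.02951091 0.09      ] 0.23235540188842943 [0.59562374 0.12644423 0.09      ]
[0.53308859 0.13190318 0.054     ]
[0.62900504 0.04896694 0.054     ]
NL [ 0.58579405 -0.23037096  0.112     ]
NR [ 0.56300177 -0.39091656  0.112     ]
FR [ 0.41221264 -0.36963916  0.112     ]
FL [ 0.43563896 -0.19922259  0.112     ]
-> [ 0.33  0.55  0.26 58.  ] shift [-0.947, -0.311, -0.143] turn 0.0506 rows 4.0
-> [ 0.47  0.38  0.26 40.  ] shift [-1.044, -0.35, -0.0] turn 0.05 rows 4.4
-> [ 0.5   0.19  0.26 20.  ] shift [-0.824, -0.496, -0.0] turn 0.0556 rows 3.8
-> [0.47 0.02 0.26 0.  ] shift [-0.747, -0.432, -0.0] turn 0.0556 rows 3.5
-> [ 0.42 -0.15  0.26 -8.3 ] shift [-0.85, -0.25, -0.0] turn 0.0231 rows 3.5
-> [ 0.379 -0.278  0.24  -8.3  ] shift [-0.663, -0.11, 0.1] turn -0.0 rows 2.7
```

Request:
apply_moves(
  deltas=[
    [0, [-0.947, -0.311, -0.143], 0.0506],
    [0, [-0.947, -0.311, -0.143], 0.0506],
    [0, [-0.947, -0.311, -0.143], 0.0506],
    [0, [-0.947, -0.311, -0.143], 0.0506],
    [0, [-0.947, -0.311, -0.143], 0.0506],
  ],
)

```text
t: 2.0
eef_pos: [0.3392, 0.5447, 0.2616]
tool_rot: [0.003, 0.282, 0.959, 0.001]
contact_force: [1.6, -0.0, -0.4]
gripper_width: 0.999
grasp_force: 0.0
```

Request:
apply_moves(
  deltas=[
    [0, [-1.0, -0.35, 0], 0.05],
    [0, [-1.0, -0.35, 0], 0.05],
    [0, [-1.0, -0.35, 0], 0.05],
    [0, [-1.0, -0.35, 0], 0.05],
    [0, [-1.0, -0.35, 0], 0.05],
  ],
)

```text
t: 2.5
eef_pos: [0.4672, 0.3782, 0.2605]
tool_rot: [0.002, 0.427, 0.904, -0.0]
contact_force: [0.1, 0.6, -0.8]
gripper_width: 1.001
grasp_force: 0.0
```

Request:
apply_moves(
  deltas=[
    [0, [-0.824, -0.496, 0], 0.0556],
    [0, [-0.824, -0.496, 0], 0.0556],
    [0, [-0.824, -0.496, 0], 0.0556],
    [0, [-0.824, -0.496, 0], 0.0556],
    [0, [-0.824, -0.496, 0], 0.0556],
  ],
)

```text
t: 3.0
eef_pos: [0.4936, 0.1878, 0.2604]
tool_rot: [0.001, 0.578, 0.816, -0.0]
contact_force: [1.2, -0.1, 0.0]
gripper_width: 1.0
grasp_force: 0.0
```

Request:
apply_moves(
  deltas=[
    [0, [-0.747, -0.432, 0], 0.0556],
    [0, [-0.747, -0.432, 0], 0.0556],
    [0, [-0.747, -0.432, 0], 0.0556],
    [0, [-0.747, -0.432, 0], 0.0556],
    [0, [-0.747, -0.432, 0], 0.0556],
  ],
)

```text
t: 3.5
eef_pos: [0.4617, 0.0217, 0.2602]
tool_rot: [-0.0, 0.709, 0.705, 0.0]
contact_force: [-0.0, 0.7, 0.7]
gripper_width: 1.0
grasp_force: 0.0
```

Request:
apply_moves(
  deltas=[
    [0.4, [-0.85, -0.25, 0], 0.0231],
    [0.4, [-0.85, -0.25, 0], 0.0231],
    [0.4, [-0.85, -0.25, 0], 0.0231],
    [0.4, [-0.85, -0.25, 0], 0.0231],
    [0.4, [-0.85, -0.25, 0], 0.0231],
  ],
)

```text
t: 4.0
eef_pos: [0.4117, -0.1477, 0.2603]
tool_rot: [0.0, 0.758, 0.652, 0.0]
contact_force: [0.8, -0.8, -0.3]
gripper_width: 0.597
grasp_force: 0.0
```

Request:
apply_moves(
  deltas=[
    [0.4, [-0.663, -0.11, 0.1], 0],
    [0.4, [-0.663, -0.11, 0.1], 0],
    [0.4, [-0.663, -0.11, 0.1], 0],
    [0.4, [-0.663, -0.11, 0.1], 0],
    [0.4, [-0.663, -0.11, 0.1], 0],
  ],
)

```text
t: 4.5
eef_pos: [0.3722, -0.2724, 0.2397]
tool_rot: [-0.0, 0.757, 0.654, -0.0]
contact_force: [0.3, 0.1, 0.3]
gripper_width: 0.603
grasp_force: 0.0
```

```bash
python3 - <<'E'
from h import *
print(cur(), bot.get_obs()['q'])
p=cam('wrist'); save(p,'w1.png'); print(np.round(p['T'],3).tolist())
for t in('flap_bar','flap_hinge','stub_d'): look(p,t)
for e in ((0.386,-.228,.11),(.3716,-.327,.11)): print(w2px(p,np.array(e)))
E
```

```text
[ 0.37219922 -0.27237373  0.23973979 -8.32712489] [-0.30349295  0.12843035  0.88850165  2.07745717 -0.1190318   0.98651779
  0.5015325 ]
[[0.99, -0.137, -0.043, 0.384], [-0.144, -0.944, -0.296, -0.197], [0.0, 0.299, -0.954, 0.382], [0.0, 0.0, 0.0, 1.0]]
flap_bar [ 0.498 -0.276  0.117] 0.76
flap_hinge [ 0.497 -0.277  0.112] 0.68
[258.48529167 137.51995597]
[257.81750657 227.36471924]
```

View pics/w1.png

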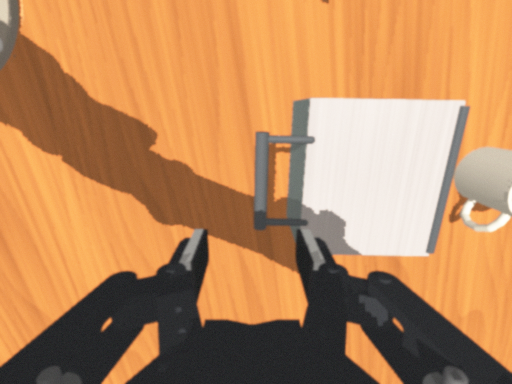

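```bash
python3 - <<'E'
from h import *
p=cam('wrist')
for u,v,z in((263,136,.115),(261,226,.115),(262,180.5,.115),(468,104,.11),(432,253,.11)): print(px2w(p,u,v,z))
m=px2w(p,262,180.5,.115)
plan([(m[0],m[1],.13,-8.3),(m[0],m[1],.093,-8.3)])
E
```

```text
[ 0.39069654 -0.2258041   0.115     ]
[ 0.37588896 -0.32278604  0.115     ]
[ 0.38375029 -0.2712098   0.115     ]
[ 0.5945781  -0.22385474  0.11      ]
[ 0.56930118 -0.38791888  0.11      ]
-> [ 0.384 -0.271  0.13  -8.3  ] shift [0.012, 0.057, 0.55] turn 0.0003 rows 2.2
-> [ 0.384 -0.271  0.093 -8.3  ] shift [0.0, 0.0, 0.185] turn -0.0 rows 0.7
```

Request:
apply_moves(
  deltas=[
    [0.4, [0, 0.057, 0.3], 0],
    [0.4, [0, 0.057, 0.5], 0],
    [0.4, [0, 0.057, 0.73], 0],
    [0.4, [0, 0.057, 0.73], 0],
    [1, [0, 0.057, 0.73], 0],
    [1, [0, 0.057, 0.73], 0],
    [1, [0, 0.057, 0.73], 0],
    [1, [0, 0.057, 0.73], 0],
    [1, [0, 0.057, 0.73], 0],
    [1, [0, 0.057, 0.73], 0],
  ],
  squeeze=30,
)

```text
t: 5.75
eef_pos: [0.3813, -0.2751, 0.096]
tool_rot: [-0.0, 0.757, 0.653, 0.001]
contact_force: [-7.8, 1.5, 7.4]
gripper_width: 0.148
grasp_force: 29.1
```

```bash
python3 - <<'E'
from h import *
c=cur(); print(c, bot.get_obs()['contact_force'], bot.get_obs()['q'])
# arc in tool frame from bar pos q=0, tool y ~ bin x
for q in np.arange(0,2.06,.1):
    print(round(q,1),'y',round(.195*(1-np.cos(q))/.2,3),'z',round(-.195*np.sin(q)/.2,3))
E
```

```text
[ 0.38132947 -0.27509989  0.0960134  -8.43388554] [-7.76490983  1.53644272  7.41487   ] [-0.0999155   0.42284565  0.73396187  2.18781877 -0.45359716  0.68263832
  0.80284085]
0.0 y 0.0 z -0.0
0.1 y 0.005 z -0.097
0.2 y 0.019 z -0.194
0.3 y 0.044 z -0.288
0.4 y 0.077 z -0.38
0.5 y 0.119 z -0.467
0.6 y 0.17 z -0.551
0.7 y 0.229 z -0.628
0.8 y 0.296 z -0.699
0.9 y 0.369 z -0.764
1.0 y 0.448 z -0.82
1.1 y 0.533 z -0.869
1.2 y 0.622 z -0.909
1.3 y 0.714 z -0.939
1.4 y 0.809 z -0.961
1.5 y 0.906 z -0.973
1.6 y 1.003 z -0.975
1.7 y 1.101 z -0.967
1.8 y 1.197 z -0.95
1.9 y 1.29 z -0.923
2.0 y 1.381 z -0.887
```

Request:
apply_moves(
  deltas=[
    [1, [0, -0.005, -0.09], 0],
    [1, [0, 0.01, -0.187], 0],
    [1, [0, 0.034, -0.281], 0],
    [1, [0, 0.067, -0.373], 0],
    [1, [0, 0.109, -0.46], 0],
    [1, [0, 0.16, -0.544], 0],
    [1, [0, 0.219, -0.621], 0],
    [1, [0, 0.286, -0.692], 0],
    [1, [0, 0.359, -0.757], 0],
    [1, [0, 0.438, -0.813], 0],
    [1, [0, 0.438, -0.813], 0],
    [1, [0, 0.438, -0.813], 0],
  ],
)

```text
t: 6.95
eef_pos: [0.4677, -0.2891, 0.2601]
tool_rot: [0.0, 0.757, 0.653, 0.001]
contact_force: [-8.9, 2.3, 10.6]
gripper_width: 0.151
grasp_force: 30.4
```

Request:
apply_moves(
  deltas=[
    [1, [0, 0.08, -0.055], 0],
    [1, [0, 0.17, -0.097], 0],
    [1, [0, 0.261, -0.127], 0],
    [1, [0, 0.356, -0.149], 0],
    [1, [0, 0.453, -0.162], 0],
    [1, [0, 0.55, -0.164], 0],
    [1, [0, 0.648, -0.157], 0],
    [1, [0, 0.744, -0.14], 0],
    [1, [0, 0.837, -0.113], 0],
    [1, [0, 0.901, -0.088], 0],
    [1, [0, 0.901, -0.088], 0],
    [1, [0, 0.901, -0.088], 0],
  ],
)

```text
t: 8.15
eef_pos: [0.6472, -0.317, 0.2782]
tool_rot: [0.004, 0.758, 0.653, -0.0]
contact_force: [-0.8, -6.1, 0.6]
gripper_width: 0.146
grasp_force: 31.0
```

```bash
python3 - <<'E'
from h import *
c=cur(); o=bot.get_obs(); print(c, o['contact_force'], o['q'])
b=np.array([.3813,-.2751]);a=np.radians(-8.4);h=b+.195*np.array([np.cos(a),np.sin(a)]);print(h)
d=c[:2]-h; print('q',np.arctan2(c[2]-.096,-(d@[np.cos(a),np.sin(a)])))
E
```

```text
[ 0.6472356  -0.31701632  0.27821485 -8.49781511] [-0.84427456 -6.10156636  0.58474939] [-0.10851708  0.62315862  0.78486518  1.41886017 -0.44266325  1.2743451
  0.55918558]
[ 0.5742081  -0.30358619]
q 1.9575323102522093
```

Request:
apply_moves(
  deltas=[
    [0.5, [0, 0, 0], 0],
    [0.5, [0, 0, 0], 0],
    [0.5, [0, 0, 0], 0],
    [0.5, [0, 0, -0.15], 0],
    [0.5, [0, 0, -0.3], 0],
    [0.5, [0, 0, -0.45], 0],
    [0.5, [-0.2, -0.5, -0.45], 0],
    [0.5, [0.3, -0.75, -0.45], 0],
    [0.5, [0.5, -0.75, -0.45], 0],
    [0.5, [0.5, -0.75, -0.45], 0],
  ],
)

```text
t: 9.15
eef_pos: [0.516, -0.2001, 0.364]
tool_rot: [-0.0, 0.757, 0.653, 0.0]
contact_force: [1.2, 1.5, 1.4]
gripper_width: 0.496
grasp_force: 0.0
```

```bash
python3 - <<'E'
from h import *
print(cur())
p=cam('top'); save(p,'top1.png')
for t in('stub_a','flap_bar','flap_hinge'): look(p,t)
p=cam('scene'); 
for t in('stub_a','flap_bar'): look(p,t)
plan([(.56,-.16,.3,-8.4),(.498,-.09,.24,-8.4)])
E
```

```text
[ 0.51595659 -0.200066    0.36397322 -8.43797349]
stub_a [0.632 0.056 0.057] 0.63
stub_a [0.539 0.138 0.059] 0.62
flap_bar [ 0.633 -0.26   0.194] 0.88
flap_bar [0.599 0.133 0.042] 0.66
flap_hinge [ 0.524 -0.274  0.054] 0.98
flap_hinge [ 0.725 -0.348  0.056] 0.51
flap_hinge [0.667 0.179 0.087] 0.35
stub_a [0.533 0.141 0.057] 0.66
stub_a [ 0.5   -0.056  0.02 ] 0.51
stub_a [0.569 0.278 0.063] 0.51
stub_a [0.528 0.487 0.008] 0.5
flap_bar [ 0.661 -0.288  0.253] 0.77
flap_bar [0.695 0.19  0.04 ] 0.63
-> [ 0.56 -0.16  0.3  -8.4 ] shift [0.241, 0.178, 0.323] turn -0.0002 rows 1.8
-> [ 0.498 -0.09   0.24  -8.4  ] shift [0.301, -0.358, 0.3] turn -0.0 rows 2.2
```

View pics/top1.png

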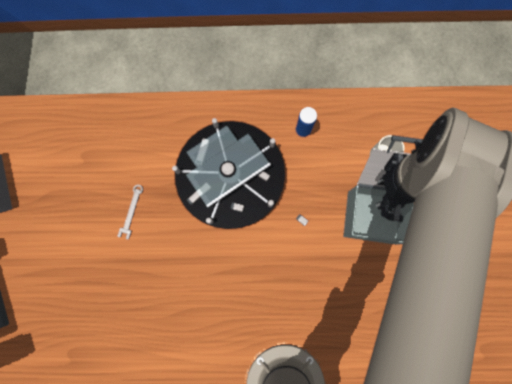

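Request:
apply_moves(
  deltas=[
    [0.3, [0.67, -0.2, 0.5], 0],
    [0.3, [0.67, -0.2, 0.6], 0],
    [0.3, [0.67, -0.2, 0.7], 0],
    [0.3, [0.67, -0.2, 0.8], 0],
    [0.3, [0.67, -0.2, 0.8], 0],
    [0.3, [0.67, -0.2, 0.8], 0],
  ],
)

```text
t: 10.1
eef_pos: [0.4962, -0.0628, 0.2019]
tool_rot: [-0.001, 0.757, 0.654, -0.002]
contact_force: [-1.2, -0.3, 0.8]
gripper_width: 0.698
grasp_force: 0.0
```

```bash
python3 - <<'E'
from h import *
print(cur())
p=cam('wrist'); save(p,'w2.png')
look(p,'stub_d')
for u in [(.498,-.057,.018)]: print(w2px(p,np.array(u)))
E
```

```text
[ 0.49620647 -0.06282796  0.20186904 -8.38323302]
stub_d [ 0.496 -0.064  0.023] 0.86
stub_d [0.628 0.055 0.058] 0.85
[252.759007   164.54723314]
```

View pics/w2.png

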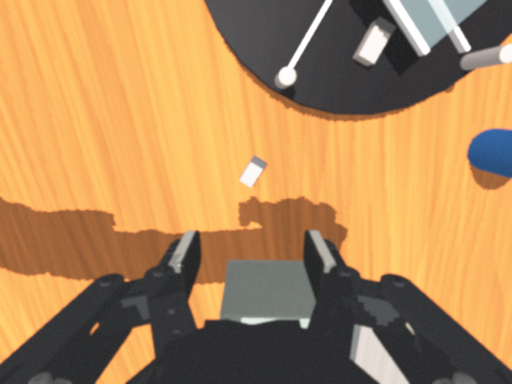

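```bash
cat >> h.py <<'E'
def rect(p,u,v,z,r=22,thr=150,sat=60):
    """bright unsaturated blob nearest (u,v): min-area rect in world at height z"""
    im=p['color'].astype(int); m=((im.min(2)>thr)&(im.max(2)-im.min(2)<sat)).astype(np.uint8)
    w=np.zeros_like(m); w[max(0,int(v)-r):int(v)+r,max(0,int(u)-r):int(u)+r]=1
    n,l,st,ce=cv2.connectedComponentsWithStats(m*w)
    i=max(range(1,n),key=lambda i:st[i,4]); ys,xs=np.where(l==i)
    P=np.array([px2w(p,x,y,z)[:2] for x,y in zip(xs,ys)])
    (c,(a,b),g)=cv2.minAreaRect((P*1000).astype(np.float32))
    if a<b: a,b,g=b,a,g+90
    g=(g+90)%180-90
    print('rect c',np.round(np.array(c)/1000,4),'len %.1f wid %.1f long-axis yaw %.1f'%(a,b,g),'n',st[i,4]); return np.array(c)/1000,g
E
python3 - <<'E'
from h import *
p=cam('wrist'); c,g=rect(p,252,174,.018)
rect(p,374,43,.058)
plan([(*c,.10,g+90),(*c,.006,g+90)])
E
```

```text
rect c [ 0.4939 -0.0684] len 30.3 wid 18.8 long-axis yaw 49.6 n 337
rect c [0.6313 0.0519] len 29.0 wid 20.9 long-axis yaw 54.8 n 658
-> [ 4.94000e-01 -6.80000e-02  1.00000e-01  1.39642e+02] shift [-0.021, -0.021, 0.526] turn 0.0884 rows 3.7
-> [ 4.94000e-01 -6.80000e-02  6.00000e-03  1.39642e+02] shift [0.0, 0.0, 0.47] turn -0.0 rows 1.9
```

Request:
apply_moves(
  deltas=[
    [0.2, [-0.021, -0.015, 0.25], 0.022],
    [0.2, [-0.021, -0.015, 0.5], 0.044],
    [0.2, [-0.021, -0.015, 0.6], 0.066],
    [0.2, [-0.021, -0.015, 0.7], 0.0884],
    [0.3, [-0.021, -0.015, 0.85], 0.0884],
    [0.3, [-0.021, -0.015, 0.98], 0.0884],
    [0.3, [-0.021, -0.015, 0.98], 0.0884],
    [1, [-0.021, -0.015, 0.98], 0.0884],
    [1, [-0.021, -0.015, 0.98], 0.0884],
    [1, [-0.021, -0.015, 0.98], 0.0884],
    [1, [-0.021, -0.015, 0.98], 0.0884],
    [1, [-0.021, -0.015, 0.98], 0.0884],
  ],
  squeeze=40,
)

```text
t: 11.45
eef_pos: [0.4952, -0.0667, 0.0097]
tool_rot: [0.001, 0.907, 0.421, 0.001]
contact_force: [-0.7, 0.6, 7.5]
gripper_width: 0.195
grasp_force: 39.1
```

```bash
python3 - <<'E'
from h import *
c=cur(); print(c)
plan([(c[0],c[1],.19,c[3]),(.49,-.23,.19,c[3]-24),(.498,-.292,.125,c[3]-48)])
E
```

```text
[ 4.95246973e-01 -6.66700333e-02  9.71856006e-03 -4.01958616e+01]
-> [  0.495  -0.067   0.19  -40.196] shift [0.0, 0.0, -0.901] turn -0.0 rows 3.6
-> [  0.49   -0.23    0.19  -64.196] shift [-0.641, 0.507, -0.0] turn 0.0667 rows 3.3
-> [  0.498  -0.292   0.125 -88.196] shift [-0.099, 0.297, 0.325] turn 0.0667 rows 2.8
```

Request:
apply_moves(
  deltas=[
    [1, [0, 0, -0.25], 0],
    [1, [0, 0, -0.5], 0],
    [1, [0, 0, -0.75], 0],
    [1, [0, 0, -0.92], 0],
    [1, [0, 0, -0.92], 0],
  ],
)

```text
t: 11.95
eef_pos: [0.4968, -0.067, 0.1969]
tool_rot: [0.001, 0.907, 0.421, 0.004]
contact_force: [0.3, -0.2, -1.1]
gripper_width: 0.198
grasp_force: 40.1
```

Request:
apply_moves(
  deltas=[
    [1, [-0.16, 0.13, 0], 0.017],
    [1, [-0.32, 0.26, 0], 0.034],
    [1, [-0.48, 0.39, 0], 0.05],
    [1, [-0.64, 0.51, 0], 0.0667],
    [1, [-0.64, 0.51, 0], 0.0667],
    [1, [-0.88, 0.74, 0.1], 0.09],
    [1, [-0.88, 0.74, 0.33], 0.11],
    [1, [-0.88, 0.74, 0.33], 0.12],
    [1, [-0.88, 0.74, 0.33], 0.12],
  ],
)

```text
t: 12.85
eef_pos: [0.492, -0.2958, 0.1242]
tool_rot: [-0.001, 0.998, 0.057, -0.002]
contact_force: [0.1, 0.3, -0.4]
gripper_width: 0.19
grasp_force: 40.0
```

```bash
python3 - <<'E'
from h import *
c=cur(); print(c, bot.get_obs()['gripper_width'])
plan([(.50,-.293,.115,c[3])])
E
```

```text
[  0.4920284   -0.29583655   0.12424043 -83.44404906] 0.18957151564456357
-> [  0.5    -0.293   0.115 -83.444] shift [0.041, -0.01, 0.046] turn -0.0 rows 0.3
```

Request:
apply_moves(
  deltas=[
    [0.5, [0.04, 0, 0], 0],
    [0.5, [0.04, 0, 0], 0],
    [0.5, [0.04, 0, 0], 0],
    [0.5, [0.04, 0, -0.25], 0],
    [0.5, [0.04, 0, -0.5], 0],
    [0.5, [0.04, -0.2, -0.63], -0.024],
    [0.5, [0.08, -0.5, -0.63], -0.048],
    [0.5, [0.1, -0.75, -0.63], -0.07],
    [0.5, [0.1, -1.0, -0.63], -0.09],
    [0.5, [0.1, -1.0, -0.63], -0.11],
    [0.5, [0.1, -1.0, -0.63], -0.11],
  ],
)

```text
t: 13.95
eef_pos: [0.4904, -0.092, 0.2525]
tool_rot: [-0.001, 0.918, 0.396, 0.001]
contact_force: [-0.6, -0.6, -0.0]
gripper_width: 0.502
grasp_force: 0.0
```

```bash
python3 - <<'E'
from h import *
print(cur())
plan([(.536,.1,.24,-15)])
p=cam('wrist'); look(p,'stub_a')
look(p,'scrap_bin')
E
```

```text
[  0.49041937  -0.09202403   0.25246624 -43.30433475]
-> [  0.536   0.1     0.24  -15.   ] shift [0.855, -0.493, 0.062] turn -0.0786 rows 4.0
stub_a [0.529 0.119 0.058] 0.67
stub_a [ 0.494 -0.276  0.027] 0.52
scrap_bin [ 0.58  -0.286  0.117] 0.91
```

Request:
apply_moves(
  deltas=[
    [0.5, [0.21, -0.12, 0.06], -0.02],
    [0.5, [0.43, -0.24, 0.06], -0.04],
    [0.5, [0.64, -0.37, 0.06], -0.06],
    [0.5, [0.855, -0.493, 0.06], -0.0786],
    [0.5, [0.855, -0.493, 0.06], -0.0786],
    [0.5, [0.855, -0.493, 0.06], -0.0786],
  ],
)

```text
t: 14.7
eef_pos: [0.5381, 0.0953, 0.2399]
tool_rot: [0.001, 0.797, 0.604, -0.0]
contact_force: [-0.2, -0.6, -0.1]
gripper_width: 0.501
grasp_force: 0.0
```

```bash
python3 - <<'E'
from h import *
print(cur())
p=cam('wrist'); look(p,'stub_a'); save(p,'w3.png')
u,v=w2px(p,np.array([.536,.138,.058])); print(u,v)
c,g=rect(p,u,v,.058,r=30)
plan([(*c,.12,g+90),(*c,.044,g+90)])
E
```

```text
[  0.53805003   0.09527695   0.23986629 -15.63964018]
stub_a [0.534 0.141 0.059] 0.64
stub_a [0.626 0.053 0.057] 0.63
240.05201617450814 136.98157211468168
rect c [0.5348 0.1368] len 35.9 wid 18.4 long-axis yaw 74.1 n 479
-> [5.35000e-01 1.37000e-01 1.20000e-01 1.64101e+02] shift [0.205, -0.073, 0.6] turn 0.0002 rows 2.6
-> [5.35000e-01 1.37000e-01 4.40000e-02 1.64101e+02] shift [0.0, 0.0, 0.38] turn -0.0 rows 1.5
```

View pics/w3.png

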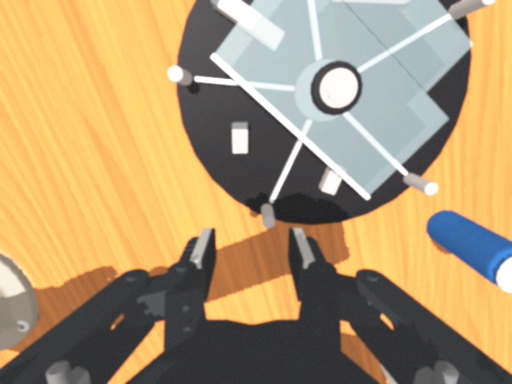

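Request:
apply_moves(
  deltas=[
    [0.5, [0.205, -0.073, 0.25], 0],
    [0.5, [0.205, -0.073, 0.5], 0],
    [0.5, [0.205, -0.073, 0.7], 0],
    [0.5, [0.205, -0.073, 0.85], 0],
    [0.5, [0.205, -0.073, 0.975], 0],
    [0.5, [0.205, -0.073, 0.975], 0],
    [1, [0.205, -0.073, 0.975], 0],
    [1, [0.205, -0.073, 0.975], 0],
    [1, [0.205, -0.073, 0.975], 0],
    [1, [0.205, -0.073, 0.975], 0],
  ],
)

```text
t: 15.8
eef_pos: [0.5356, 0.1396, 0.0469]
tool_rot: [0.0, 0.796, 0.605, 0.001]
contact_force: [-0.4, -2.2, 7.4]
gripper_width: 0.19
grasp_force: 42.2
```

Request:
apply_moves(
  deltas=[
    [1, [0, 0, -0.2], 0],
    [1, [0, 0, -0.45], 0],
    [1, [0, 0, -0.7], 0],
    [1, [0, 0, -0.75], 0],
    [1, [-0.2, 0, -0.75], 0],
    [1, [-0.45, 0, -0.75], 0],
    [1, [-0.7, 0, -0.75], 0],
    [1, [-1.0, 0, -0.75], 0],
    [1, [-1.0, 0, -0.75], 0],
    [1, [-1.0, 0, -0.75], 0],
  ],
)

```text
t: 16.8
eef_pos: [0.48, -0.0548, 0.1952]
tool_rot: [-0.0, 0.797, 0.604, 0.0]
contact_force: [0.5, -0.1, -1.3]
gripper_width: 0.196
grasp_force: 41.2
```

```bash
python3 - <<'E'
from h import *
c=cur(); print(c, bot.get_obs()['gripper_width'])
plan([(.50,-.13,.19,c[3]-35),(.498,-.293,.125,c[3]-70)])
E
```

```text
[  0.47999624  -0.05475037   0.19524584 -15.74618153] 0.19580225174901453
-> [  0.5    -0.13    0.19  -50.746] shift [-0.335, 0.198, 0.026] turn 0.0972 rows 4.1
-> [  0.498  -0.293   0.125 -85.746] shift [-0.523, 0.625, 0.325] turn 0.0972 rows 4.1
```

Request:
apply_moves(
  deltas=[
    [1, [-0.08, 0.05, 0], 0.024],
    [1, [-0.16, 0.1, 0], 0.048],
    [1, [-0.25, 0.15, 0], 0.072],
    [1, [-0.335, 0.198, 0], 0.0972],
    [1, [-0.335, 0.198, 0], 0.0972],
  ],
)

```text
t: 17.3
eef_pos: [0.5023, -0.1285, 0.195]
tool_rot: [0.001, 0.942, 0.337, -0.0]
contact_force: [0.2, -0.1, -0.1]
gripper_width: 0.196
grasp_force: 41.1
```

Request:
apply_moves(
  deltas=[
    [1, [-0.13, 0.16, 0], 0.024],
    [1, [-0.26, 0.32, 0], 0.048],
    [1, [-0.4, 0.47, 0], 0.072],
    [1, [-0.523, 0.625, 0.1], 0.0972],
    [1, [-0.523, 0.625, 0.35], 0.0972],
    [1, [-0.523, 0.625, 0.35], 0.0972],
    [0.5, [-0.523, 0.625, 0.35], 0.0972],
    [0.5, [-0.523, 0.625, 0.35], 0.0972],
    [0.5, [-0.523, 0.625, 0.35], 0.0972],
    [0.5, [-0.523, 0.625, 0.0], 0.0972],
    [0.5, [-0.523, 0.625, -0.3], 0.0972],
    [0.5, [-0.523, 0.625, -0.3], 0.0972],
  ],
)

```text
t: 18.5
eef_pos: [0.501, -0.2921, 0.2599]
tool_rot: [0.001, 0.999, 0.04, 0.002]
contact_force: [0.3, -0.2, 0.4]
gripper_width: 0.5
grasp_force: 0.0
```

```bash
python3 - <<'E'
from h import *
c=cur(); print(c)
p=cam('wrist'); look(p,'stub_a')
p=cam('top'); look(p,'stub_a')
C=np.array([.641,.159]); P=[.165*np.array([np.cos(np.radians(a)),np.sin(np.radians(a))])+C for a in(-57.5,-129)]; print(P)
E
```

```text
[  0.50095966  -0.29207875   0.25989558 -85.4444571 ]
stub_a [ 0.502 -0.29   0.022] 0.82
stub_a [ 0.491 -0.269  0.027] 0.7
stub_a [ 0.507 -0.288  0.021] 0.47
[array([0.72965444, 0.01984041]), array([0.53716214, 0.03077092])]
```

```bash
python3 - <<'E'
from h import *
C=np.array([.641,.159]); f=lambda a,r=.168: C+r*np.array([np.cos(np.radians(a)),np.sin(np.radians(a))])
c=plan([(.51,-.13,.24,-73),(*f(-129),.15,-61),(*f(-129),.058,-61)])
print(c)
for a in np.arange(-133,-182,-5): plan([(*f(a),.058,-61)],c)
E
```

```text
-> [  0.51  -0.13   0.24 -73.  ] shift [0.111, -0.798, 0.081] turn -0.0344 rows 3.2
-> [ 5.35e-01  2.80e-02  1.50e-01 -6.10e+01] shift [0.352, -0.721, 0.45] turn -0.0333 rows 3.7
-> [ 5.35e-01  2.80e-02  5.80e-02 -6.10e+01] shift [0.0, 0.0, 0.46] turn -0.0 rows 1.8
[ 5.35274174e-01  2.84394785e-02  5.80000000e-02 -6.10000000e+01]
-> [ 5.26e-01  3.60e-02  5.80e-02 -6.10e+01] shift [-0.02, -0.055, -0.0] turn -0.0 rows 0.2
-> [ 5.16e-01  4.70e-02  5.80e-02 -6.10e+01] shift [-0.04, -0.126, -0.0] turn -0.0 rows 0.5
-> [ 5.07e-01  5.80e-02  5.80e-02 -6.10e+01] shift [-0.053, -0.198, -0.0] turn -0.0 rows 0.8
-> [ 4.99e-01  7.00e-02  5.80e-02 -6.10e+01] shift [-0.06, -0.271, -0.0] turn -0.0 rows 1.1
-> [ 4.91e-01  8.30e-02  5.80e-02 -6.10e+01] shift [-0.061, -0.344, -0.0] turn -0.0 rows 1.4
-> [ 4.85e-01  9.60e-02  5.80e-02 -6.10e+01] shift [-0.055, -0.417, -0.0] turn -0.0 rows 1.7
-> [ 4.8e-01  1.1e-01  5.8e-02 -6.1e+01] shift [-0.043, -0.489, -0.0] turn -0.0 rows 2.0
-> [ 4.77e-01  1.24e-01  5.80e-02 -6.10e+01] shift [-0.024, -0.56, -0.0] turn -0.0 rows 2.2
-> [ 4.74e-01  1.39e-01  5.80e-02 -6.10e+01] shift [-0.0, -0.629, -0.0] turn -0.0 rows 2.5
-> [ 4.73e-01  1.53e-01  5.80e-02 -6.10e+01] shift [0.03, -0.696, -0.0] turn -0.0 rows 2.8
```

Request:
apply_moves(
  deltas=[
    [0.5, [0.03, -0.2, 0.02], -0.01],
    [0.5, [0.06, -0.4, 0.04], -0.02],
    [0.5, [0.09, -0.6, 0.06], -0.03],
    [0.5, [0.111, -0.798, 0.08], -0.0344],
    [0.5, [0.111, -0.798, 0.08], -0.0344],
  ],
)

```text
t: 19.2
eef_pos: [0.5096, -0.123, 0.2368]
tool_rot: [-0.002, 0.988, 0.152, -0.002]
contact_force: [0.7, 0.5, -0.5]
gripper_width: 0.5
grasp_force: 0.0
```

Request:
apply_moves(
  deltas=[
    [0.5, [0.09, -0.18, 0.11], -0.01],
    [0.5, [0.18, -0.36, 0.22], -0.02],
    [0.5, [0.27, -0.54, 0.33], -0.03],
    [0.5, [0.352, -0.721, 0.4], -0.0333],
    [0.5, [0.352, -0.721, 0.4], -0.0333],
    [0.5, [0.352, -0.721, 0.4], -0.0333],
  ],
)

```text
t: 19.8
eef_pos: [0.5342, 0.0284, 0.1582]
tool_rot: [0.0, 0.968, 0.25, -0.001]
contact_force: [-0.3, 0.1, 0.2]
gripper_width: 0.497
grasp_force: 0.0
```

```bash
python3 - <<'E'
from h import *
c=cur(); print(c)
p=cam('wrist'); save(p,'w4.png'); print(w2px(p,np.array([.5372,.0308,.088])))
C=np.array([.641,.159]); f=lambda a,r=.168: C+r*np.array([np.cos(np.radians(a)),np.sin(np.radians(a))])
plan([(*f(-129),.058,-61)])
E
```

```text
[ 5.34173772e-01  2.84185540e-02  1.58155883e-01 -6.10112376e+01]
[250.33605694 196.08521683]
-> [ 5.35e-01  2.80e-02  5.80e-02 -6.10e+01] shift [0.007, -0.004, 0.504] turn -0.0004 rows 2.0
```

View pics/w4.png

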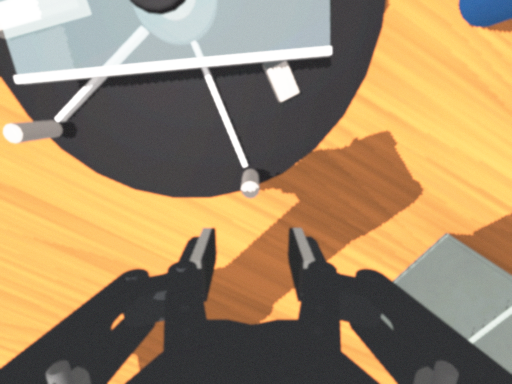

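Request:
apply_moves(
  deltas=[
    [0.5, [0.015, 0, 0.2], 0],
    [0.5, [0.015, 0, 0.4], 0],
    [0.5, [0.015, 0, 0.5], 0],
    [0.7, [0.015, 0, 0.5], 0],
    [0.7, [0.015, 0, 0.5], 0],
  ],
)

```text
t: 20.35
eef_pos: [0.5379, 0.0278, 0.06]
tool_rot: [0.0, 0.969, 0.248, 0.0]
contact_force: [0.2, 0.4, 0.5]
gripper_width: 0.304
grasp_force: 0.0
```

Request:
apply_moves(
  deltas=[
    [0.7, [-0.02, -0.055, 0], 0],
    [0.7, [-0.04, -0.126, 0], 0],
    [0.7, [-0.053, -0.198, 0], 0],
    [0.7, [-0.06, -0.271, 0], 0],
    [0.7, [-0.061, -0.344, 0], 0],
    [0.7, [-0.055, -0.417, 0], 0],
    [0.7, [-0.043, -0.489, 0], 0],
    [0.7, [-0.024, -0.56, 0], 0],
    [0.7, [0, -0.629, 0], 0],
    [0.7, [0.01, -0.67, 0], 0],
    [0.7, [0.01, -0.67, 0], 0],
    [0.7, [0.01, -0.67, 0], 0],
  ],
)

```text
t: 21.55
eef_pos: [0.4746, 0.1478, 0.0593]
tool_rot: [0.0, 0.968, 0.25, 0.0]
contact_force: [-0.6, 0.7, -0.2]
gripper_width: 0.299
grasp_force: 0.0
```

Request:
apply_moves(
  deltas=[
    [0.5, [0, 0.01, 0], 0],
    [0.5, [0, 0.02, -0.1], 0],
    [0.5, [0, 0.02, -0.35], 0],
    [0.5, [0, 0.02, -0.6], 0],
    [0.5, [0, 0.02, -0.85], 0],
    [0.5, [0, 0.02, -0.9], 0],
    [0.5, [0, 0.02, -0.9], 0],
  ],
)

```text
t: 22.25
eef_pos: [0.4775, 0.1441, 0.2405]
tool_rot: [-0.001, 0.968, 0.249, 0.002]
contact_force: [0.7, 0.2, -0.4]
gripper_width: 0.504
grasp_force: 0.0
```

```bash
python3 - <<'E'
from h import *
c=cur(); print(c)
p=cam('wrist'); save(p,'w5.png'); look(p,'stub_a')
p=cam('top'); look(p,'stub_a')
E
```

```text
[  0.47754012   0.14408637   0.24045391 -61.14253975]
stub_a [0.553 0.099 0.057] 0.65
stub_a [ 0.49  -0.266  0.022] 0.57
```

View pics/w5.png

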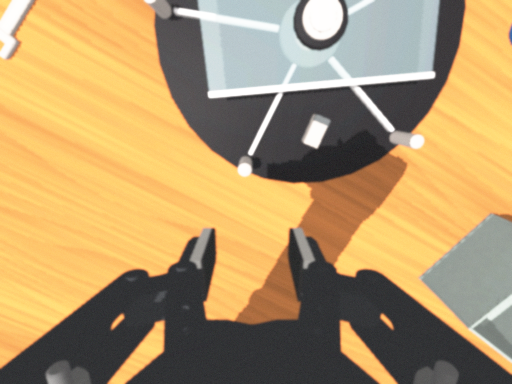

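```bash
python3 - <<'E'
from h import *
p=cam('wrist'); c,g=rect(p,317,132,.058,r=25)
plan([(*c,.12,g+90),(*c,.045,g+90)])
E
```

```text
rect c [0.5572 0.1002] len 35.6 wid 21.7 long-axis yaw 5.8 n 528
-> [ 0.557  0.1    0.12  95.784] shift [0.253, 0.389, 0.588] turn 0.0641 rows 3.0
-> [5.5700e-01 1.0000e-01 4.5000e-02 9.5784e+01] shift [0.0, 0.0, 0.375] turn -0.0 rows 1.5
```

Request:
apply_moves(
  deltas=[
    [0.5, [0.1, 0.15, 0.15], 0.02],
    [0.5, [0.2, 0.3, 0.3], 0.04],
    [0.5, [0.25, 0.389, 0.45], 0.0641],
    [0.5, [0.25, 0.389, 0.6], 0.0641],
    [0.5, [0.25, 0.389, 0.6], 0.0641],
    [0.5, [0.25, 0.389, 0.8], 0.0641],
    [0.5, [0.25, 0.389, 0.975], 0.0641],
    [0.5, [0.25, 0.389, 0.975], 0.0641],
    [1, [0.25, 0.389, 0.975], 0.0641],
    [1, [0.25, 0.389, 0.975], 0.0641],
    [1, [0.25, 0.389, 0.975], 0.0641],
    [1, [0.25, 0.389, 0.975], 0.0641],
  ],
)

```text
t: 23.7
eef_pos: [0.5591, 0.1005, 0.0463]
tool_rot: [-0.0, 0.999, 0.051, 0.002]
contact_force: [-1.6, -0.1, 8.2]
gripper_width: 0.199
grasp_force: 42.0
```

Request:
apply_moves(
  deltas=[
    [1, [0, 0, -0.2], 0],
    [1, [0, 0, -0.45], 0],
    [1, [0, 0, -0.7], 0],
    [1, [0, 0, -0.75], 0],
    [1, [0, 0.2, -0.75], 0],
    [1, [0, 0.45, -0.75], 0],
    [1, [0, 0.7, -0.75], 0],
    [1, [0, 1.0, -0.75], 0],
    [1, [0, 1.0, -0.75], 0],
    [1, [0, 1.0, -0.75], 0],
  ],
)

```text
t: 24.7
eef_pos: [0.5776, -0.1014, 0.1947]
tool_rot: [0.0, 0.999, 0.048, 0.0]
contact_force: [0.1, 0.1, -1.7]
gripper_width: 0.199
grasp_force: 40.9
```

```bash
python3 - <<'E'
from h import *
c=cur(); print(c, bot.get_obs()['gripper_width'])
plan([(.50,-.26,.19,c[3])])
E
```

```text
[  0.57755706  -0.10137      0.19466864 -84.47310744] 0.19878815436513336
-> [  0.5    -0.26    0.19  -84.473] shift [-0.462, 0.752, 0.023] turn -0.0 rows 3.5
```

Request:
apply_moves(
  deltas=[
    [1, [-0.15, 0.25, 0], 0],
    [1, [-0.3, 0.5, 0], 0],
    [1, [-0.46, 0.75, 0], 0],
    [1, [-0.48, 1.0, 0.1], 0],
    [1, [-0.48, 1.0, 0.35], 0],
    [1, [-0.48, 1.0, 0.37], 0],
    [1, [-0.48, 1.0, 0.37], 0],
    [0.5, [-0.48, 1.0, 0.37], 0],
    [0.5, [-0.48, 1.0, 0.37], 0],
    [0.5, [-0.48, 1.0, 0.37], 0],
    [0.5, [-0.48, 1.0, 0], 0],
    [0.5, [-0.48, 1.0, -0.3], 0],
  ],
)

```text
t: 25.9
eef_pos: [0.5027, -0.3061, 0.2212]
tool_rot: [-0.0, 0.999, 0.051, -0.001]
contact_force: [1.1, -0.9, 0.7]
gripper_width: 0.5
grasp_force: 0.0
```

```bash
python3 - <<'E'
from h import *
c=cur(); print(c)
p=cam('wrist'); save(p,'w6.png')
for t in('stub_a','flap_bar'): look(p,t)
p=cam('scene'); save(p,'s6.png')
for t in('stub_a','flap_bar'): look(p,t)
E
```

```text
[  0.50268905  -0.30613176   0.22124326 -84.12343646]
stub_a [ 0.502 -0.29   0.024] 0.95
stub_a [ 0.49  -0.267  0.026] 0.93
flap_bar [ 0.615 -0.326  0.184] 0.93
flap_bar [ 0.662 -0.292  0.254] 0.57
```

View pics/w6.png

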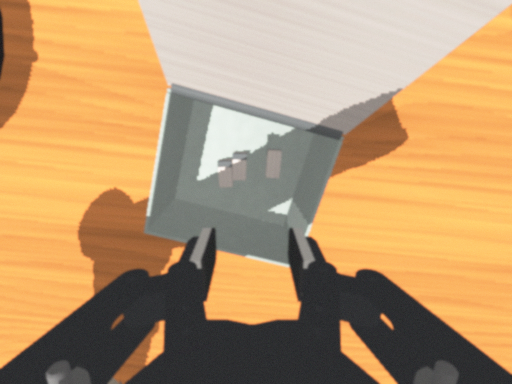

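View pics/s6.png

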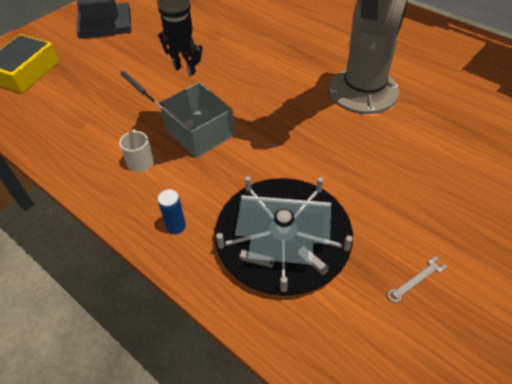

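```bash
python3 - <<'E'
from h import *
c=cur(); print(c)
c=plan([(c[0],c[1],.375,-8.4),(.66,-.317,.36,-8.4),(.66,-.317,.272,-8.4)])
E
```

```text
[  0.50293355  -0.30620642   0.21964696 -84.11385278]
-> [ 0.503 -0.306  0.375 -8.4  ] shift [0.0, 0.0, -0.777] turn -0.2103 rows 8.8
-> [ 0.66  -0.317  0.36  -8.4  ] shift [0.061, 0.785, 0.075] turn -0.0 rows 3.2
-> [ 0.66  -0.317  0.272 -8.4  ] shift [0.0, 0.0, 0.44] turn -0.0 rows 1.8
```

Request:
apply_moves(
  deltas=[
    [0.5, [0, 0, -0.25], -0.02],
    [0.5, [0, 0, -0.5], -0.045],
    [0.5, [0, 0, -0.777], -0.07],
    [0.5, [0, 0, -0.777], -0.09],
    [0.5, [0, 0, -0.777], -0.115],
    [0.5, [0, 0, -0.777], -0.14],
    [0.5, [0, 0, -0.777], -0.16],
    [0.5, [0, 0, -0.777], -0.185],
    [0.5, [0, 0, -0.777], -0.2103],
    [0.5, [0, 0, -0.777], -0.2103],
    [0.5, [0, 0, -0.777], -0.2103],
  ],
)

```text
t: 27.3
eef_pos: [0.5027, -0.307, 0.3747]
tool_rot: [-0.001, 0.758, 0.652, -0.0]
contact_force: [-0.2, -0.7, -0.4]
gripper_width: 0.5
grasp_force: 0.0
```

Request:
apply_moves(
  deltas=[
    [0.5, [0.02, 0.25, 0.02], 0],
    [0.5, [0.04, 0.5, 0.04], 0],
    [0.5, [0.06, 0.785, 0.075], 0],
    [0.5, [0.06, 0.785, 0.075], 0],
    [0.5, [0.06, 0.785, 0.075], 0],
  ],
)

```text
t: 27.8
eef_pos: [0.6612, -0.3177, 0.3577]
tool_rot: [-0.001, 0.758, 0.653, -0.002]
contact_force: [-0.4, -0.2, -0.1]
gripper_width: 0.501
grasp_force: 0.0
```

```bash
python3 - <<'E'
from h import *
c=cur(); print(c)
p=cam('wrist'); save(p,'w7.png'); look(p,'flap_bar')
for s in(-.052,.052): print(w2px(p,np.array([.663+s*.146,-.317+s*.989,.29])))
plan([(.662,-.317,.272,-8.4)])
E
```

```text
[ 0.66122732 -0.31768577  0.35769289 -8.49749413]
flap_bar [ 0.63  -0.301  0.218] 0.64
flap_bar [ 0.511 -0.335  0.022] 0.45
[253.42831651 254.15287011]
[253.55798777 137.26649017]
-> [ 0.662 -0.317  0.272 -8.4  ] shift [0.014, 0.014, 0.442] turn -0.0007 rows 1.8
```

View pics/w7.png

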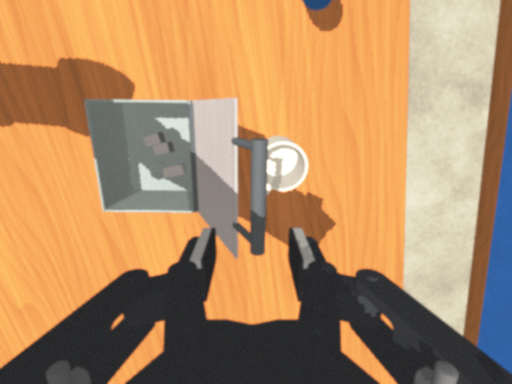

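Request:
apply_moves(
  deltas=[
    [0.5, [0.01, 0.03, 0.2], 0],
    [0.5, [0.01, 0.03, 0.35], 0],
    [0.5, [0.01, 0.03, 0.44], 0],
    [0.5, [0.01, 0.03, 0.44], 0],
    [1, [0.01, 0.03, 0.44], 0],
    [1, [0.01, 0.03, 0.44], 0],
    [1, [0.01, 0.03, 0.44], 0],
    [1, [0.01, 0.03, 0.44], 0],
    [1, [0.01, 0.03, 0.44], 0],
  ],
  squeeze=30,
)

```text
t: 28.8
eef_pos: [0.6665, -0.3184, 0.2751]
tool_rot: [0.001, 0.758, 0.653, 0.001]
contact_force: [-1.6, 0.1, 6.4]
gripper_width: 0.146
grasp_force: 30.6
```

```bash
python3 - <<'E'
from h import *
c=cur(); o=bot.get_obs(); print(c,o['contact_force'],o['gripper_width'])
h=np.array([.5742,-.3036]);a=np.radians(-8.4); x=(c[:2]-h)@[np.cos(a),np.sin(a)]; 
for off in(.014,.017,.02): print(off,np.arctan2(c[2]+off-.11,-x),np.hypot(x,c[2]+off-.11))
q0=2.06
for q in np.arange(2,-.01,-.1): print(round(q,1),round((-np.cos(q)+np.cos(q0))*.195/.2,3),round(-(np.sin(q)-np.sin(q0))*.195/.2,3))
E
```

```text
[ 0.66645574 -0.31837171  0.2751131  -8.50665517] [-1.60434171  0.07917013  6.41801963] 0.14589908700513587
0.014 2.051567891870377 0.2020136999373549
0.017 2.0447894461595526 0.20467831722839158
0.02 2.0381855179390773 0.2073520969860506
2.0 -0.052 -0.026
1.9 -0.143 -0.062
1.8 -0.237 -0.089
1.7 -0.333 -0.106
1.6 -0.43 -0.114
1.5 -0.527 -0.112
1.4 -0.624 -0.1
1.3 -0.719 -0.079
1.2 -0.811 -0.048
1.1 -0.9 -0.008
1.0 -0.985 0.04
0.9 -1.064 0.097
0.8 -1.137 0.161
0.7 -1.204 0.233
0.6 -1.263 0.31
0.5 -1.314 0.393
0.4 -1.356 0.481
0.3 -1.39 0.573
0.2 -1.414 0.667
0.1 -1.428 0.763
-0.0 -1.433 0.861
```

Request:
apply_moves(
  deltas=[
    [0.5, [0, 0, 0], 0],
    [0.5, [0, 0, 0], 0],
    [0.5, [0, 0, 0.03], 0],
    [0.5, [0, 0, 0.06], 0],
    [0.5, [0, 0, 0.06], 0],
    [1, [0, 0, 0.06], 0],
    [1, [0, 0, 0.06], 0],
    [1, [0, 0, 0.06], 0],
    [1, [0, 0, 0.06], 0],
    [1, [0, 0, 0.06], 0],
  ],
  squeeze=40,
)

```text
t: 29.8
eef_pos: [0.6663, -0.3175, 0.2607]
tool_rot: [0.0, 0.757, 0.653, 0.0]
contact_force: [0.4, 0.1, -0.4]
gripper_width: 0.151
grasp_force: 38.9
```

Request:
apply_moves(
  deltas=[
    [1, [0, -0.052, -0.026], 0],
    [1, [0, -0.143, -0.062], 0],
    [1, [0, -0.237, -0.089], 0],
    [1, [0, -0.333, -0.106], 0],
    [1, [0, -0.43, -0.114], 0],
    [1, [0, -0.527, -0.112], 0],
    [1, [0, -0.624, -0.1], 0],
    [1, [0, -0.719, -0.079], 0],
    [1, [0, -0.811, -0.048], 0],
    [1, [0, -0.9, -0.008], 0],
    [1, [0, -0.985, 0.04], 0],
    [1, [0, -0.985, 0.04], 0],
  ],
)

```text
t: 31.0
eef_pos: [0.4686, -0.2862, 0.2512]
tool_rot: [-0.003, 0.758, 0.653, 0.001]
contact_force: [-1.8, 5.1, 0.6]
gripper_width: 0.148
grasp_force: 43.0
```

```bash
python3 - <<'E'
from h import *
c=cur(); o=bot.get_obs(); print(c,o['contact_force'],o['gripper_width'])
h=np.array([.5742,-.3036]);a=np.radians(-8.4); x=(c[:2]-h)@[np.cos(a),np.sin(a)]; 
for off in(.012,.017,.021): print(off,np.arctan2(c[2]+off-.11,-x),np.hypot(x,c[2]+off-.11))
q0=1.0
for q in np.arange(.9,-.06,-.1): print(round(q,1),round((-np.cos(q)+np.cos(q0))*.195/.2,3),round(-(np.sin(q)-np.sin(q0))*.195/.2,3))
E
```

```text
[ 0.46863941 -0.28620327  0.25119131 -8.50486449] [-1.80938852  5.14136457  0.55644074] 0.14838111468881804
0.012 0.9612295825754421 0.18684234129409172
0.017 0.9762202587258618 0.19096327825693343
0.021 0.987752932242061 0.194289742798061
0.9 -0.079 0.057
0.8 -0.152 0.121
0.7 -0.219 0.192
0.6 -0.278 0.27
0.5 -0.329 0.353
0.4 -0.371 0.441
0.3 -0.405 0.532
0.2 -0.429 0.627
0.1 -0.443 0.723
0.0 -0.448 0.82
```

Request:
apply_moves(
  deltas=[
    [1, [0, -0.079, 0.057], 0],
    [1, [0, -0.152, 0.121], 0],
    [1, [0, -0.219, 0.192], 0],
    [1, [0, -0.278, 0.27], 0],
    [1, [0, -0.329, 0.353], 0],
    [1, [0, -0.371, 0.441], 0],
    [1, [0, -0.405, 0.532], 0],
    [1, [0, -0.429, 0.627], 0],
    [1, [0, -0.437, 0.675], 0],
    [1, [0, -0.443, 0.723], 0],
    [1, [0, -0.447, 0.765], 0],
    [1, [0, -0.448, 0.79], 0],
  ],
)

```text
t: 32.2
eef_pos: [0.3816, -0.2733, 0.0936]
tool_rot: [-0.002, 0.757, 0.653, 0.0]
contact_force: [-2.7, 7.2, -1.5]
gripper_width: 0.146
grasp_force: 46.4
```

Request:
apply_moves(
  deltas=[
    [1, [0, 0, 0.01], 0],
    [1, [0, 0, 0.02], 0],
    [1, [0, 0, 0.03], 0],
    [1, [0, 0, 0.03], 0],
    [1, [0, 0, 0.03], 0],
  ],
)

```text
t: 32.7
eef_pos: [0.3814, -0.2732, 0.088]
tool_rot: [-0.003, 0.757, 0.653, 0.0]
contact_force: [-2.1, 6.8, -1.1]
gripper_width: 0.148
grasp_force: 46.8
```

Request:
apply_moves(
  deltas=[
    [1, [0, 0, 0.01], 0],
    [1, [0, 0, 0.02], 0],
    [1, [0, 0, 0.02], 0],
    [1, [0, 0, 0.02], 0],
  ],
)

```text
t: 33.1
eef_pos: [0.3814, -0.2743, 0.0858]
tool_rot: [-0.002, 0.758, 0.653, 0.001]
contact_force: [-10.6, 9.1, 27.5]
gripper_width: 0.15
grasp_force: 50.9
```

Request:
apply_moves(
  deltas=[
    [1, [0, 0, 0.01], 0],
    [1, [0, 0, 0.02], 0],
    [1, [0, 0, 0.02], 0],
    [1, [0, 0, 0.02], 0],
  ],
)

```text
t: 33.5
eef_pos: [0.3812, -0.2756, 0.0825]
tool_rot: [-0.002, 0.758, 0.652, 0.001]
contact_force: [-13.3, 7.0, 35.6]
gripper_width: 0.148
grasp_force: 54.5
```

Request:
apply_moves(
  deltas=[
    [1, [0, 0, -0.01], 0],
    [1, [0, 0, -0.015], 0],
    [0.5, [0, 0, -0.015], 0],
    [0.5, [0, 0, -0.015], 0],
    [0.5, [0, 0, -0.015], 0],
    [0.5, [0, 0, -0.1], 0],
    [0.5, [0, 0, -0.3], 0],
    [0.5, [0, 0, -0.5], 0],
    [0.5, [0, 0, -0.8], 0],
    [0.5, [0, 0, -0.8], 0],
  ],
)

```text
t: 34.5
eef_pos: [0.3851, -0.2772, 0.2451]
tool_rot: [0.003, 0.757, 0.653, 0.002]
contact_force: [0.5, -0.5, 0.4]
gripper_width: 0.502
grasp_force: 0.0
```

```bash
python3 - <<'E'
from h import *
print(cur())
p=cam('scene'); save(p,'s8.png')
for t in('flap_bar','bit_a','stub_a','mug','oil_can','spanner'): look(p,t,2)
E
```

```text
[ 0.38514363 -0.2772381   0.24505109 -8.48387957]
flap_bar [ 0.503 -0.292  0.115] 0.91
bit_a [0.675 0.298 0.059] 0.73
bit_a [0.767 0.172 0.055] 0.64
mug [ 0.704 -0.326  0.057] 0.59
oil_can [ 0.809 -0.07   0.094] 0.79
oil_can [ 0.707 -0.324  0.054] 0.7
spanner [0.53  0.49  0.009] 0.7
```

View pics/s8.png

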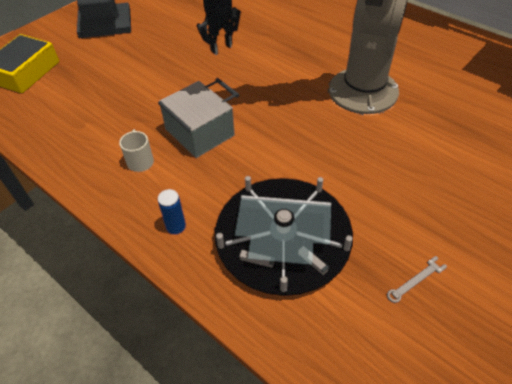

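The flap at (198,118) is shut, the two long bits at (257,258) and (313,259) are on the tray, and the mug, can and spanner are where they were.

```bash
python3 -c "
from station import bot
print(bot.hand_in())"
```

```text
the job is handed in; nothing more can be done
None
```

The job is handed in (no verdict was returned): three stubs are in the bin (two from the carousel, one from the bench), the flap was eased shut, and the final picture shows the long bits, oil can, mug and spanner in place.

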